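# Load and lock a clamshell cell jig

### The job

Finish loading the blue bonding jig: stand the two loose green cells that wait on the bench beside it in its two empty pockets, then swing the hinged jaw fully shut and push the red-handled locking pin from its parking bush all the way down through the aligned lugs until its flange sits on top. Then grip the two shut jaws, one finger on the black pad of each, and finish while holding them squeezed firmly together (about 15 N); do not let go. Leave the coil, the tools and the rest of the bench where they are.

Things in the scene. Friction and masses are not known exactly. Their poses are not given: they have to be found in the camera images.
- jig: Cell bonding jig, screwed to the bench: aluminium base plate 172 x 60 x 13 mm. Origin: centre of its underside, below the middle pocket. x runs along the row of three pockets (the line y = 0) to the hinge end, away from the robot; y points to the fixed jaw, on the left; z up. Jaws, lugs and parking bush reach z = 44 mm; seated cells z = 74 mm. Parking bush: 26 mm square, at x = -59, y = +52 mm.
- fixed_jaw: Fixed blue jaw with round teeth, on the +y side of the row; same origin and axes as the jig. Outer face at y = +24 mm; on it a black rubber pad (30 x 22 mm, face at y = +26 mm, z 19 to 41 mm, centred at x = +10 mm). Carries the two outer dark steel lugs (26 mm square, z 13 to 22 and 34 to 44 mm) with the pin holes.
- gate (a joint): Hinge of the swing jaw, upright axis, rad: 0 = fully shut (on its stop, pin holes in line); grows as the jaw opens toward the jig's -y side (counter-clockwise from above). Starts at 0.7 to 1.25, range to 1.75. Light friction (0.06 N m) keeps it where it is left; no spring.
- gate_hinge (a point): On the hinge axis, at the top of the hinge (z = 44 mm); at x = +59, y = 0 mm of the jig.
- swing_jaw: Swinging blue jaw with round teeth, z 13 to 44 mm. Origin on the hinge axis at bench level; axes parallel to the jig's when shut, turning with it. Reaches 131 mm along its own -x. Outer face at y = -24 mm; on it a black rubber pad (face at y = -26 mm, z 19 to 41 mm, centred at x = -49 mm). At its free end a steel tongue (z 22.5 to 33.5 mm) with a 13 mm hole enters between the lugs.
- post_top (a point): Centre of the top of the swing jaw's upright handle post: black knob 15 mm in diameter, z 42 to 76 mm, above a 10 mm steel stem down to z = 27 mm; at x = -99, y = -40 mm of the swing jaw, 107 mm from the hinge axis. It can be gripped from above and led round the hinge.
- pad_mid (a point): Fixed point of the jig midway between the two rubber pads when shut, at z = 36 mm (x = +10, y = 0 mm of the jig). Shut, the jaws measure 52 mm across the pads, along the jig's y.
- lug_hole (a point): Centre of the upper mouth of the pin hole in the top outer lug, z = 44 mm (x = -59, y = 0 mm of the jig). Holes in the outer lugs 12 mm in diameter with a 1.5 mm chamfer, running straight down to z = 13 mm.
- pin: Locking pin, upright in the parking bush at the start. Origin: centre of the flange's underside, z up. Shank 10 mm in diameter, 30 mm down from the flange, the lowest 8 mm tapering to 5 mm; flange 22 mm in diameter, 4 mm thick; red handle 18 mm in diameter up to 36 mm above the origin. Home: origin at point lug_hole. Keep fingertips more than 4 mm above the origin, clear of flange, lugs and bush.
- cell_a: Loose green battery cell, 21 mm in diameter, 70 mm tall, 69 g, standing on the bench on the left of the jig. Origin: centre of its underside, z up along it.
- cell_b: The other loose green cell, the same kind; either cell may go in either empty pocket.
- loaded_cell: The same kind of green cell, already seated in the pocket by the hinge; stays there.
- pocket_1 (a point): Centre of the floor of the pocket next to the hinge (already filled), z = 4 mm. Each pocket is a 23 mm bore 9 mm deep in the base plate, its mouth at z = 13 mm; pockets are 29 mm apart along the jig's x. A seated cell's origin is at this point.
- pocket_2 (a point): Centre of the floor of the middle pocket (empty), z = 4 mm. The fixed jaw's teeth (14 mm round, top at z = 44 mm, coned over the top 8 mm) clear the cell by 1 mm and enclose the cell's +y side: keep the fingertips above that and close them along the jig's y.
- pocket_3 (a point): Centre of the floor of the pocket next to the lugs (empty), z = 4 mm.
- strip_coil: Bystander: white coil of strip, 72 mm across, 10 mm high, flat on the bench. Origin under its centre.
- brush: Bystander: brush with wooden handle, 150 mm long.
- spacer_2: Bystander: black 72 x 72 x 10 mm cell spacer.
- tape_amber: Bystander: amber tape roll, 66 mm across, 19 mm high.
- cutters: Bystander: blue-handled pliers, 152 mm long.
- hexkey: Bystander: hex key, 83 x 33 x 5 mm.

How it is judged (in metres and radians):
On the way, in this order (a step that is already met when the one before it is completed fails the run):
1. both loose cells stand seated in the two empty pockets (distance between loaded_cell and pocket_1 below 0.005 m and angle between loaded_cell's own z axis and vertical below 0.12 rad and (((distance between cell_a and pocket_2 below 0.005 m and angle between cell_a's own z axis and vertical below 0.12 rad) and (distance between cell_b and pocket_3 below 0.005 m and angle between cell_b's own z axis and vertical below 0.12 rad)) or ((distance between cell_a and pocket_3 below 0.005 m and angle between cell_a's own z axis and vertical below 0.12 rad) and (distance between cell_b and pocket_2 below 0.005 m and angle between cell_b's own z axis and vertical below 0.12 rad)))), for 0.2 s.
2. the swing jaw is fully shut round the cells (all of step 1 and value of joint gate below 0.02 rad), for 0.2 s.
3. the pin is fully home through the lugs (all of step 2 and horizontal distance between pin and lug_hole below 0.004 m and z of pin in the frame of lug_hole between -0.004 and 0.003 m and angle between pin's own z axis and vertical below 0.1 rad), for 0.2 s.
At the end, for the whole second after the job is handed in: Three cells upright (0.12 rad) in the pockets within 5 mm; gate below 0.02 rad; pin flange within 3 mm of the lug top, 4 mm of the hole centre, upright within 0.1 rad; fingers press on the swing jaw and on the fixed jaw with over 5 N each, within 25 mm of pad_mid (all of step 3 and contact force between the fingers and swing_jaw above 5 N and contact force between the fingers and fixed_jaw above 5 N and horizontal distance between the grasp point and pad_mid below 0.025 m); the arm keeps its last pose, push and grip.
It fails at once if a bystander (coil, brush, spacer, tape roll, cutters, hex key) is pushed more than 30 mm away (distance of any of strip_coil, brush, spacer_2, tape_amber, cutters, hexkey from where it was at the start of the episode above 0.03 m).
It also fails if it takes over 72 s, if anything falls off the work surface, if the arm or the gripper's body presses on something with over 40 N, if the wrist force passes 120 N, or if a joint passes its speed limit or range.

### The arm

A 7-joint arm with a two-finger parallel gripper is mounted at the origin on a cart in front of the work surface, level with it; the furniture and walls round the work are solid. World frame = base frame: x ahead of the robot, y to its left, z up, the work surface at z = 0. Lengths are in mm, angles in rad, forces in N, time in s.
With the tool pointing down it reaches from about 350 to 775 mm from the base axis. Payload 3.1 kg.
Tool frame: the origin (TCP) lies on the centre line of the jaws, within the pads' length; the fingertips stand 14 mm ahead of it and the grasp point (between the pads) lies 5 mm behind it; z points along the fingers, y is the line along which they close (so a half turn about z gives the same grasp; the last joint's range is limited). The gripper opens to 85 mm and grips with 20 to 120 N. Pads are 22 mm wide; open, the fingers measure 114 mm over their backs; the gripper's body (76 mm by 85 mm) begins 54 mm behind the grasp point. The pads swing forward as they close: fully open they stand 13 mm farther back than shut.
Start: joints at [1.104, 0.311, 0.014, 1.512, -0.004, 1.319, -0.027], TCP at [226.71, -501.118, 245.304] pointing down, gripper open.
Joint ranges: [-2.7, 2.7], [-0.3, 1.91], [-1.27, 1.3], [0.12, 2.57], [-1.44, 4.58], [0.2, 2.03], [-3.05, 3.05]. Speed limits (rad/s): [2.79, 2.79, 3.14, 3.14, 3.14, 3.14, 3.14].

### API

Orientations are given as a unit quaternion [x, y, z, w].
In Python, from station import * gives the robot as it stands.
- The arm moves only by the shell command python3 -m creep 'ROWS' [OPENING] [FORCE]. ROWS is a JSON object whose one key "commands" holds a list of rows, each a list of 4 numbers: the shift along the tool's x, y, z in units of 30 mm (1.0 is 30 mm), then the turn about the tool's z in units of 6 degrees (1.0 is 6 degrees). A call has 1 to 12 rows; each row shifts and turns the commanded pose from where the row before left it, along the tool's axes as they then stand; what a row does not reach is not made up. A row lasts 1/12 s, in which the tool goes at most 41.7 mm and 7.16 degrees, less where a joint would pass 70% of its speed; a pose out of reach is approached as far as the arm can. A call is refused whole if a number of a shift passes 1 or a number of a turn 1, either way. A call with a gripper value outside its range is refused whole. OPENING is the finger opening in mm, from 0 to 85.4, set as the call begins (- or left out, the last holds). The fingers move at their own pace and stop on an object; FORCE is the grip in N (left out, the last holds). Time passes only in rows, so rows that do not move let the fingers close. It gives the time, the measured TCP pose, the force, the opening and the grip force at its end, in the units of the state.
- state(): the state, without advancing time (a new reading comes with each control period).
- camera(name): name is "scene" or "top" or "wrist"; returns a dict with "img" (480x640x3 uint8, red, green, blue), "fx", "fy", "cx", "cy" (pixels), "world_to_cam" (4x4, takes a point from world to camera coordinates). Camera axes: x right, y down, z forward; pixel columns grow to the right and rows downward; lengths in mm; the calibration is good to about 2 mm. A picture is of the moment at which its call begins. There is no depth.
- finish_job(): hands the job in; it is judged then, once.
The state is a dict: "t": time; "q": joint angles; "qvel": joint speeds; "joint_efforts": joint torques, N m; "tcp_pos": TCP position; "orientation": TCP orientation; "ft_force": force on the tool from outside, world axes, zero at the start; "moment": the same for the moment, N m; "gripper_width": opening from 0.0 (shut) to 1.0 (fully open); "gripper_force": force on a finger pad.
Only numpy, scipy, OpenCV 4.12 (cv2) and the standard library are available. Lean on these libraries where they do the work, as an engineer would, in place of code of your own. Each camera call takes 0.05 s, during which the arm holds its last target. There are 200 camera calls.

## Working session

There is one attempt and no reset: what is moved stays moved. The work goes in short steps, Python scripts to look and compute and a shell command to move; the robot and the scene stay as the last step left them, time stands still between calls to the robot, and variables do not carry over. Pictures are saved under pics/ and viewed, at most 13 in all, crops included, and the job is handed in when it is done.

```bash
mkdir -p pics
python3 - <<'E'
from station import *
import cv2,numpy as np
s=state();print(s)
a=camera("scene");b=camera("top")
for n,c in(("scene",a),("top",b)):
    cv2.imwrite(f"pics/{n}0.png",c["img"][...,::-1]);print(n,c["fx"],c["fy"],c["cx"],c["cy"],np.round(c["world_to_cam"],3).tolist())
    np.savez(f"{n}0.npz",**c)
E
```

```text
{'t': 0.0, 'q': array([ 1.10428748,  0.31173859,  0.01398494,  1.51304527, -0.00439266,
        1.31914519, -0.02724633]), 'qvel': array([ 0.00054511, -0.0005321 ,  0.00072149, -0.00237288, -0.00175932,
       -0.0005008 ,  0.00139733]), 'joint_efforts': array([ 8.32317473e-04, -3.79912305e+01,  1.46507607e-01, -2.30591279e+01,
        1.21985364e-02,  1.36762415e-02, -8.04503770e-06]), 'tcp_pos': array([ 226.41709661, -500.4956276 ,  244.21864492]), 'orientation': array([ 9.77522096e-01,  2.10829842e-01, -2.91840320e-04, -1.11533294e-03]), 'ft_force': array([0.18436999, 0.89004096, 0.89527774]), 'moment': array([ 0.01470123,  0.030477  , -0.00728287]), 'gripper_force': 0.0, 'gripper_width': 1.0016430901278066}
scene 502.52873978896446 502.52873978896446 319.5681109717102 239.00428126680916 [[-0.799, -0.601, -0.003, 320.082], [-0.231, 0.312, -0.922, 276.837], [0.555, -0.736, -0.388, 574.882], [0.0, 0.0, 0.0, 1.0]]
top 601.4191490807045 601.4191490807045 320.0834936697629 235.5276386213679 [[0.021, -1.0, 0.012, -188.715], [-0.985, -0.023, -0.169, 575.673], [0.169, -0.008, -0.986, 1161.645], [0.0, 0.0, 0.0, 1.0]]
```

View pics/scene0.png

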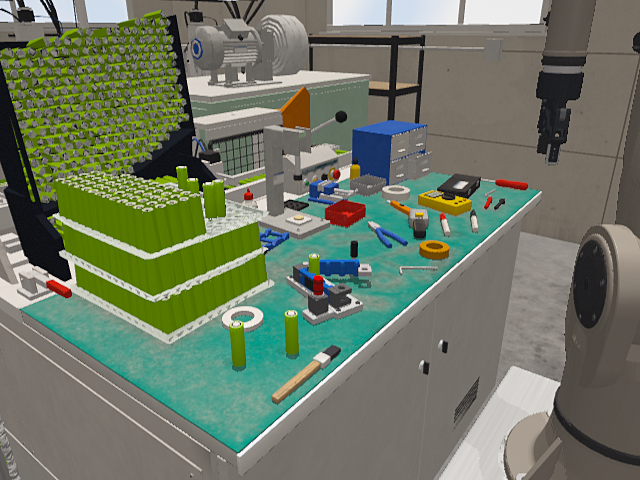

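View pics/top0.png

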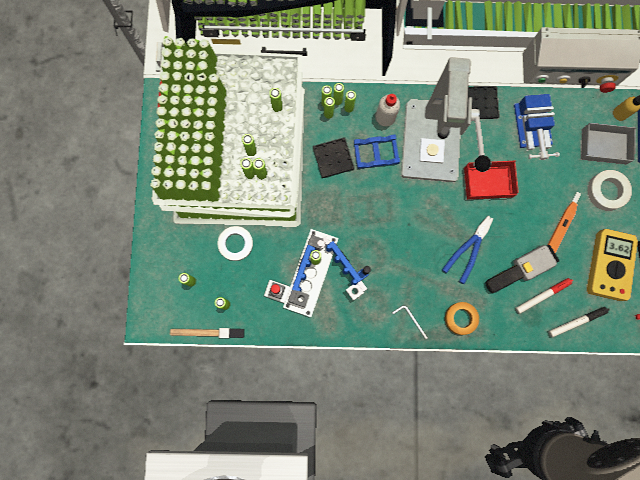

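The scene view shows the loose cells' tops at about (237,325) and (291,313), the pin at (318,283) and the knob at (354,243). In the top view the loose cells are at (186,280) and (221,303), the loaded cell at (316,257), the pin at (276,289), the knob at (366,270) and the base plate between (318,235) and (298,308).

```bash
cat > h.py <<'E'
import numpy as np,cv2
def ray(c,u,v):
    M=np.array(c["world_to_cam"]);R=M[:3,:3];o=-R.T@M[:3,3]
    d=R.T@np.array([(u-c["cx"])/c["fx"],(v-c["cy"])/c["fy"],1]);return o,d/np.linalg.norm(d)
def plane(c,u,v,z):
    o,d=ray(c,u,v);return o+d*(z-o[2])/d[2]
def tri(*obs):
    A=np.zeros((3,3));b=np.zeros(3);rs=[ray(*x) for x in obs]
    for o,d in rs:
        P=np.eye(3)-np.outer(d,d);A+=P;b+=P@o
    p=np.linalg.solve(A,b);return p,max(np.linalg.norm((np.eye(3)-np.outer(d,d))@(p-o)) for o,d in rs)
def proj(c,p):
    q=np.array(c["world_to_cam"])@np.append(p,1);return np.array([c["fx"]*q[0]/q[2]+c["cx"],c["fy"]*q[1]/q[2]+c["cy"]])
def blobs(c,lo,hi,roi,amin=8):
    x0,y0,x1,y1=roi;h=cv2.cvtColor(c["img"],cv2.COLOR_RGB2HSV)[y0:y1,x0:x1]
    m=cv2.inRange(h,lo,hi);n,l,s,ce=cv2.connectedComponentsWithStats(m)
    return [(s[i][:4]+[x0,y0,0,0],int(s[i][4]),np.round(ce[i]+[x0,y0],1)) for i in range(1,n) if s[i][4]>=amin]
E
python3 - <<'E'
from h import *
a=dict(np.load("scene0.npz"));b=dict(np.load("top0.npz"))
G=((30,120,60),(45,255,255));Rd=((0,150,80),(6,255,255));B=((105,140,60),(120,255,255));K=((0,0,0),(180,255,60))
for n,c,roi in(("scene",a,(215,230,390,380)),("top",b,(165,225,385,325))):
    for k,v in dict(green=G,red=Rd,blue=B,dark=K).items():
        print(n,k,[(x[0].tolist(),x[1],x[2].tolist()) for x in blobs(c,*v,roi)])
def crop(c,r,k,f):
    x0,y0,x1,y1=r;cv2.imwrite(f,cv2.resize(c["img"][y0:y1,x0:x1,::-1],None,fx=k,fy=k,interpolation=cv2.INTER_CUBIC))
x=cv2.resize(b["img"][225:317,255:385,::-1],None,fx=6,fy=6,interpolation=cv2.INTER_CUBIC);cv2.imwrite("pics/crop1.png",x)
x=cv2.resize(a["img"][235:365,220:385,::-1],None,fx=4.5,fy=4.5,interpolation=cv2.INTER_CUBIC);cv2.imwrite("pics/crop2.png",x)
E
```

```text
scene green [([215, 230, 46, 38], 1193, [235.1, 244.8]), ([215, 253, 53, 56], 1529, [239.6, 279.8]), ([309, 255, 11, 20], 178, [314.1, 264.9]), ([284, 313, 15, 41], 485, [291.3, 334.0]), ([229, 322, 17, 44], 534, [237.6, 345.3])]
scene red [([313, 276, 10, 19], 151, [317.8, 284.9])]
scene blue [([260, 230, 29, 21], 297, [273.0, 238.5]), ([375, 230, 15, 18], 136, [383.3, 236.4]), ([320, 259, 40, 17], 572, [338.9, 266.9]), ([299, 268, 16, 20], 140, [304.4, 275.3]), ([323, 280, 10, 23], 79, [326.3, 289.8])]
scene dark [([351, 241, 7, 17], 108, [353.9, 248.6]), ([264, 250, 4, 5], 10, [265.2, 251.8]), ([293, 267, 6, 15], 67, [295.4, 274.0]), ([305, 276, 9, 15], 87, [308.7, 282.9]), ([338, 287, 6, 2], 11, [340.7, 287.5]), ([329, 289, 22, 22], 233, [338.6, 298.8]), ([308, 296, 20, 19], 275, [317.6, 305.4]), ([331, 349, 10, 11], 37, [335.2, 354.0])]
top green [([311, 257, 10, 8], 44, [315.1, 260.8]), ([183, 273, 12, 13], 78, [189.8, 280.4]), ([218, 298, 12, 12], 56, [225.2, 304.5])]
top red [([271, 284, 9, 9], 65, [275.0, 288.2])]
top blue [([326, 241, 43, 44], 461, [345.7, 263.7]), ([292, 245, 24, 46], 321, [302.9, 267.6])]
top dark [([362, 266, 7, 9], 24, [364.7, 270.6])]
```

View pics/crop1.png

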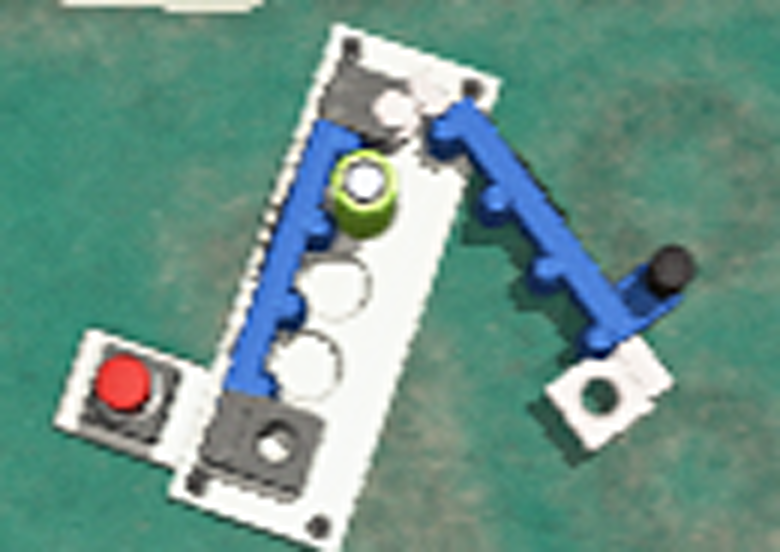

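View pics/crop2.png

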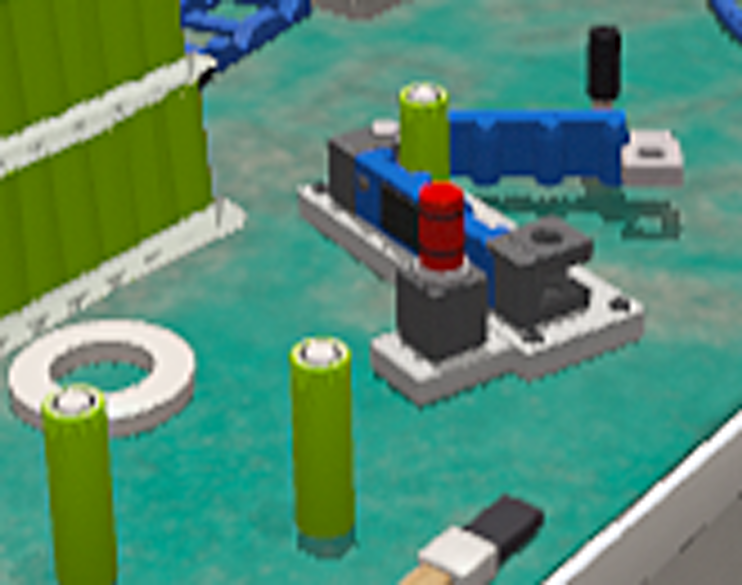

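Crop 1 (top view, ×6) shows the hinge boss at (395,108), loaded cell top at (365,180), lug hole at (276,443), pockets at (333,288) and (307,368), pin at (123,382) and knob at (672,264). Crop 2 (scene view, ×4.5) shows the cell tops at (77,402) and (320,352), loaded cell at (424,95), lug hole at (546,236), pin top at (440,192) and knob top at (604,32).

```bash
cat > m0.py <<'E'
from h import *
a=dict(np.load("scene0.npz"));b=dict(np.load("top0.npz"))
T=lambda x,y:(b,(x+.5)/6-.5+255,(y+.5)/6-.5+225)
S=lambda x,y:(a,(x+.5)/4.5-.5+220,(y+.5)/4.5-.5+235)
f=lambda p:np.round(p,1).tolist()
for n,t,s,z in(("hinge",T(395,108),S(386,128),44),("lug",T(276,443),S(546,236),44),("loaded",T(365,180),S(424,95),74),("pin",T(122,380),S(440,192),80),("knob",T(672,264),S(604,32),76),
  ("cellL",(b,185.5,279.5),S(77,402),70),("cellR",(b,221,302.5),S(320,352),70)):
    p,e=tri(t,s);print(n,f(p),"err",round(e,1),"plane top",f(plane(*t,z)),"scene",f(plane(*s,z)))
print("p2",f(plane(*T(333,288),13)),"p3",f(plane(*T(307,368),13)))
E
python3 m0.py
```

```text
hinge [566.7, -176.4, 46.8] err 1.1 plane top [566.3, -177.1, 44.0] scene [571.4, -180.5, 44.0]
lug [454.3, -139.2, 44.9] err 1.6 plane top [453.0, -140.0, 44.0] scene [456.6, -139.8, 44.0]
loaded [538.2, -167.0, 74.2] err 1.0 plane top [537.4, -167.5, 74.0] scene [539.4, -166.9, 74.0]
pin [470.8, -89.9, 80.0] err 1.3 plane top [469.8, -90.6, 80.0] scene [472.0, -89.5, 80.0]
knob [512.6, -267.7, 75.4] err 0.9 plane top [511.8, -268.1, 76.0] scene [512.7, -266.2, 76.0]
cellL [485.8, 87.2, 69.7] err 3.3 plane top [483.2, 84.9, 70.0] scene [488.7, 88.8, 70.0]
cellR [442.0, 15.0, 70.0] err 2.4 plane top [440.0, 13.6, 70.0] scene [444.2, 16.1, 70.0]
p2 [508.3, -157.4, 13.0] p3 [480.7, -149.2, 13.0]
```

```bash
cat > go.py <<'E'
# usage: go.py x y z [yaw]: shift needed in tool units at current tool axes, plus turn units to jig yaw
import sys,numpy as np
from station import *
from scipy.spatial.transform import Rotation as Ro
s=state();R=Ro.from_quat(s["orientation"]).as_matrix();t=np.array(list(map(float,sys.argv[1:4])))
yaw=float(sys.argv[4]) if len(sys.argv)>4 else -18.3
a=np.degrees(np.arctan2(R[1,0],R[0,0]))
c,sn=np.cos(np.radians(yaw)),np.sin(np.radians(yaw));Rd=np.array([[c,sn,0],[sn,-c,0],[0,0,-1]]).T
d=t-s["tcp_pos"]
print("t",round(s["t"],2),"tcp",np.round(s["tcp_pos"],1),"yaw",round(a,1),"tilt",np.round(R[:2,2],3),"turn units",round((a-yaw)/6,2),"shift units at target yaw",np.round(Rd.T@d/30,2),"now",np.round(R.T@d/30,2),"F",np.round(s["ft_force"],1),"w",round(s["gripper_width"]*85.4,1),"gf",round(s["gripper_force"],1))
E
python3 -m creep '{"commands":[[0,0,0,1],[0,0,0,1],[0,0,0,1],[0,0,0,1],[0,0,0,1],[0,0,0,1],[0,0,0,1],[0,0,0,0.1],[0,0,0,0]]}' 50 30; python3 go.py 442 15 150
```

```text
t: 0.85
tcp_pos: [226.7, -500.8, 244.8]
orientation: [0.988, -0.158, -0.0, -0.0]
ft_force: [-0.4, 0.2, 0.9]
gripper_width: 0.587
gripper_force: 0.0
t 0.85 tcp [ 226.7 -500.8  244.8] yaw -18.1 tilt [-0.001  0.001] turn units 0.03 shift units at target yaw [  1.42 -18.58   3.16] now [  1.47 -18.57   3.17] F [-0.4  0.2  0.9] w 50.1 gf 0.0
```

```bash
python3 -m creep '{"commands":[[0.2,-0.6,0,0],[0.4,-1,0,0],[0.4,-1,0,0],[0.4,-1,0,0],[0.4,-1,0,0],[0.4,-1,0,0],[0.4,-1,0,0],[0.4,-1,0,0],[0.4,-1,0,0],[0.4,-1,0,0],[0.4,-1,0,0],[0.2,-1,0,0]]}' >/dev/null; python3 -m creep '{"commands":[[0,-1,0,0],[0,-0.7,0,0],[0,-0.3,0,0],[0,0,0,0],[0,0,0,0]]}' >/dev/null; python3 go.py 480 -158 244
python3 - <<'E'
from station import *
from h import *
c=camera("wrist");np.savez("w1.npz",**c);cv2.imwrite("pics/w1.png",c["img"][...,::-1])
print(np.round(c["world_to_cam"],3).tolist(),c["fx"])
for n,p in dict(lug=(454,-139.5,44),loaded=(538,-167,74),pin=(471,-90,80),p2=(510.5,-158,13)).items(): print(n,np.round(proj(c,p)))
E
```

```text
t 2.27 tcp [ 479.4 -156.2  245.2] yaw -18.2 tilt [-0.001 -0.001] turn units 0.01 shift units at target yaw [0.04 0.05 0.04] now [0.04 0.05 0.04] F [-0.4 -0.7  0.2] w 49.9 gf 0.0
[[-0.312, -0.95, 0.001, 1.118], [-0.9, 0.296, 0.32, 434.983], [-0.304, 0.099, -0.947, 542.497], [0.0, 0.0, 0.0, 1.0]] 342.805010351885
lug [315. 243.]
loaded [313. 156.]
pin [257. 255.]
p2 [315. 180.]
```

View pics/w1.png

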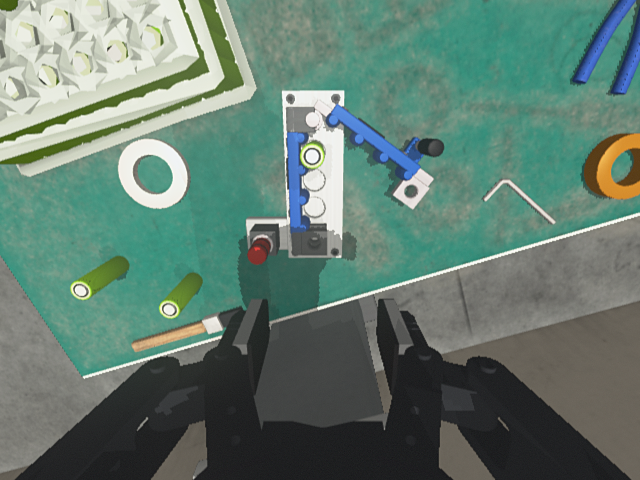

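The wrist view shows the jig upright in the image: loaded cell top (313,156), lug hole (314,242), pockets (314,181) and (315,207), cell tops (81,290) and (169,310), knob (433,147). The predicted points agree to about 1–2 px.

```bash
cat >> m0.py <<'E'
w=dict(np.load("w1.npz"))
g=cv2.cvtColor(w["img"],cv2.COLOR_RGB2GRAY)
print("--wrist added")
for n,t,s,k in(("hinge",T(395,108),S(386,128),(312.5,119.5)),("lug",T(276,443),S(546,236),(314.5,241.5)),("loaded",T(365,180),S(424,95),(313,156)),("knob",T(672,264),S(604,32),(433,147)),
  ("cellL",(b,185.5,279.5),S(77,402),(81,290)),("cellR",(b,221,302.5),S(320,352),(169,310)),("p2",T(333,288),None,(314.5,181)),("p3",T(307,368),None,(315,207))):
    o=[t,(w,*k)]+([s] if s else [])
    p,e=tri(*o);print(n,f(p),round(e,1),f(plane(w,*k,dict(hinge=44,lug=44,loaded=74,knob=76,cellL=70,cellR=70,p2=13,p3=13)[n])))
x=w["img"][110:330,60:450];x=cv2.resize(x[...,::-1],None,fx=2,fy=2,interpolation=cv2.INTER_CUBIC);cv2.imwrite("pics/w1c.png",x)
for n,m in(("red",((0,150,50),(6,255,255))),("green",((30,120,60),(45,255,255)))):print(n,[(q[0].tolist(),q[2].tolist()) for q in blobs(w,*m,(60,110,450,330))])
E
python3 m0.py | sed -n '/--/,$p'; python3 go.py 442 15 160
```

```text
--wrist added
hinge [566.6, -176.1, 47.0] 1.3 [566.8, -175.6, 44.0]
lug [455.0, -139.7, 44.0] 2.0 [455.8, -140.1, 44.0]
loaded [538.1, -167.0, 74.2] 1.0 [538.0, -167.1, 74.0]
knob [512.8, -266.9, 75.2] 1.5 [513.6, -265.3, 76.0]
cellL [486.5, 87.9, 70.5] 4.5 [487.9, 90.5, 70.0]
cellR [441.5, 16.0, 71.3] 3.0 [440.8, 18.4, 70.0]
p2 [508.9, -157.3, 7.8] 0.1 [509.6, -157.5, 13.0]
p3 [481.5, -148.8, 5.2] 0.3 [483.1, -149.2, 13.0]
red [([248, 246, 18, 18], [256.3, 254.9])]
green [([60, 110, 34, 14], [72.9, 114.9]), ([60, 110, 112, 41], [104.8, 131.6]), ([300, 142, 24, 27], [312.2, 152.5]), ([71, 257, 58, 43], [103.9, 274.2]), ([159, 273, 43, 45], [184.0, 291.0])]
t 2.32 tcp [ 479.1 -157.3  245.2] yaw -18.4 tilt [-0.001 -0.002] turn units -0.01 shift units at target yaw [-2.98 -5.06  2.84] now [-2.98 -5.06  2.83] F [-0.7 -0.4  0.3] w 50.1 gf 0.0
```

```bash
python3 -m creep '{"commands":[[-0.5,-0.8,0.3,0],[-0.5,-0.8,0.4,0],[-0.5,-0.8,0.4,0],[-0.5,-0.8,0.4,0],[-0.5,-0.8,0.4,0],[-0.4,-0.7,0.4,0],[-0.1,-0.4,0.3,0],[0,0,0,0],[0,0,0,0]]}' >/dev/null; python3 go.py 441.5 16.5 60 -18.2
python3 - <<'E'
from station import *
from h import *
c=camera("wrist");np.savez("w2.npz",**c);cv2.imwrite("pics/w2.png",c["img"][...,::-1])
M=np.array(c["world_to_cam"]);print(np.round(-M[:3,:3].T@M[:3,3],1),[(q[0].tolist(),q[2].tolist()) for q in blobs(c,(30,120,60),(45,255,255),(0,0,640,480),60)])
print(proj(c,(441.5,16.5,70)),proj(c,(441.5,16.5,0)))
E
```

```text
t 3.07 tcp [442.3  16.5 167.2] yaw -18.3 tilt [-0.001 -0.001] turn units -0.02 shift units at target yaw [-0.02  0.01  3.57] now [-0.02  0.    3.57] F [ 0.   0.5 -0.2] w 49.6 gf 0.0
[519.6  -8.9 296.8] [([56, 0, 181, 48], [134.7, 17.4]), ([525, 0, 76, 41], [550.0, 17.9]), ([184, 191, 53, 46], [216.6, 208.4]), ([307, 215, 29, 50], [321.2, 232.5])]
[322.76352457 251.56394492] [322.61246941 224.97826063]
```

View pics/w2.png

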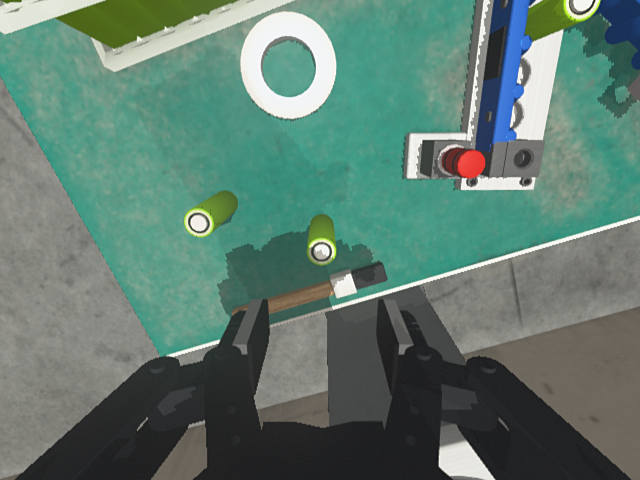

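The wrist view shows cell R's top at (321,251), within 2 px of the prediction, and cell L's top at (199,223). The fingers are clear.

```bash
python3 - <<'E'
from h import *
w=dict(np.load("w2.npz"));v=dict(np.load("w1.npz"))
h=cv2.cvtColor(w["img"],cv2.COLOR_RGB2HSV)
for n,k,k1,(cx,cy) in(("R",(321.2,251.2),(169,310),(321,251)),("L",(199.5,223),(81,290),(199,223))):
    print(n,np.round(plane(w,*k,70),1),[np.round(x,1) for x in tri((w,*k),(v,*k1))])
E
python3 -m creep '{"commands":[[0,0,0.6,0],[0,0,0.8,0],[0,0,0.9,0],[0,0,0.7,0],[0,0,0.4,0],[0,0,0.15,0],[0,0,0,0],[0,0,0,0]]}' - >/dev/null; python3 go.py 441.5 16.5 60 -18.2
```

```text
R [442.1  17.5  70. ] [array([442.1,  17.2,  71.7]), np.float64(0.6)]
L [487.7  90.   70. ] [array([488. ,  89.5,  71.1]), np.float64(0.1)]
t 3.78 tcp [443.5  17.1  61.6] yaw -18.4 tilt [ 0.002 -0.001] turn units -0.03 shift units at target yaw [-0.06  0.04  0.05] now [-0.06  0.04  0.05] F [-0.2 -0.9  0.7] w 50.0 gf 0.0
```

```bash
python3 -m creep '{"commands":[[-0.04,0,0.05,0],[0,0,0,0],[0,0,0,0],[0,0,0,0]]}' - >/dev/null; python3 go.py 442 17.3 60 -18.2;python3 -m creep '{"commands":[[0,0,0,0],[0,0,0,0],[0,0,0,0],[0,0,0,0],[0,0,0,0],[0,0,0,0],[0,0,0,0]]}' 15 35;  python3 go.py 442 17.3 60 -18.2;python3 -m creep '{"commands":[[0,0,-0.5,0],[0,0,-0.9,0],[0,0,-0.9,0],[0,0,-0.7,0],[0,0,0,0],[0,0,0,0]]}'  >/dev/null; python3 go.py 483.05 -148.9 180 -18.2
```

```text
t 4.12 tcp [441.7  18.9  59.9] yaw -18.3 tilt [ 0.001 -0.   ] turn units -0.01 shift units at target yaw [ 0.03  0.05 -0.  ] now [ 0.03  0.05 -0.  ] F [-0.4 -0.4 -0.8] w 49.9 gf 0.0
t: 4.7
tcp_pos: [441.4, 18.8, 59.5]
orientation: [0.987, -0.159, 0.0, 0.0]
ft_force: [-0.2, 0.0, 2.4]
gripper_width: 0.237
gripper_force: 34.2
t 4.7 tcp [441.4  18.8  59.5] yaw -18.3 tilt [ 0. -0.] turn units -0.01 shift units at target yaw [ 0.03  0.04 -0.02] now [ 0.03  0.04 -0.02] F [-0.2  0.   2.4] w 20.3 gf 34.2
t 5.2 tcp [441.9  18.9 149.9] yaw -18.3 tilt [ 0.002 -0.   ] turn units -0.01 shift units at target yaw [ 3.05  4.88 -1.  ] now [ 3.06  4.88 -1.  ] F [-0.3  0.1 -0.4] w 19.8 gf 34.3
```

Run:
```python
from station import *
from h import *
s=state();c=camera("wrist");np.savez("w3.npz",**c)
x=c["img"][200:440,200:440];cv2.imwrite("pics/w3.png",cv2.resize(x[...,::-1],None,fx=2.5,fy=2.5,interpolation=cv2.INTER_CUBIC))
print([(q[0].tolist(),q[2].tolist()) for q in blobs(c,(28,100,40),(48,255,255),(230,200,410,460),60)])
p=s["tcp_pos"]
for dx in(-2,0,2): print(dx,proj(c,p+[0.95*dx,-.312*dx,10]),proj(c,p+[0.95*(dx-10.5),-.312*(dx-10.5),10])[1],proj(c,p+[0.95*(dx+10.5),-.312*(dx+10.5),10])[1])
```

```text
[([230, 200, 6, 17], [232.0, 206.7]), ([298, 255, 50, 104], [323.1, 296.2])]
-2 [322.62476842 343.79173886] 365.27873238923394 321.2564399235203
0 [322.6213624  339.58242434] 361.2633766824335 316.83876592692553
2 [322.61792519 335.33457486] 357.2121242776981 312.3796536930784
```

View pics/w3.png

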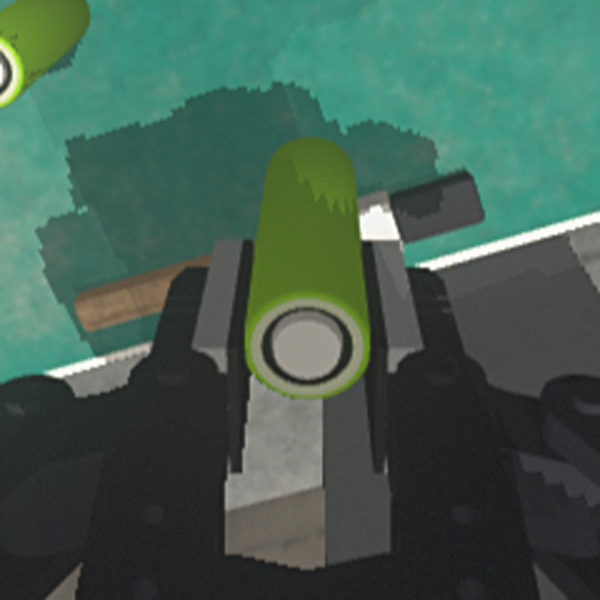

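The crop shows the cell upright between the fingers, with the rim's lower edge at row 359. That puts the cell 1.1 mm ahead of the TCP along tool x.

```bash
python3 go.py 509.5 -157.7 150 -18.2; python3 -m creep '{"commands":[[0.3,0.4,-0.2,0],[0.6,0.8,0,0],[0.6,0.8,0,0],[0.6,0.8,0,0],[0.6,0.8,0,0],[0.6,0.7,0,0],[0.5,0.5,0,0],[0.2,0.2,0,0],[0,0,0,0],[0,0,0,0]]}'  >/dev/null; python3 go.py 509.5 -157.7 82 -18.2
```

```text
t 5.25 tcp [440.7  18.7 148.7] yaw -18.3 tilt [-0.001 -0.   ] turn units -0.01 shift units at target yaw [ 4.02  4.87 -0.04] now [ 4.02  4.87 -0.04] F [ 0.5 -0.3 -1.5] w 20.4 gf 34.3
t 6.08 tcp [ 507.1 -159.7  153.8] yaw -18.2 tilt [-0.003  0.002] turn units -0.0 shift units at target yaw [ 0.06 -0.09  2.39] now [ 0.06 -0.09  2.39] F [-0.7  0.4 -1.3] w 20.0 gf 34.3
```

```bash
python3 -m creep '{"commands":[[0.06,-0.08,0.3,0],[0,0,0.6,0],[0,0,0.4,0],[0,0,0.1,0],[0,0,0,0],[0,0,0,0]]}'  >/dev/null; python3 go.py 509.5 -157.7 82 -18.2
python3 - <<'E'
from station import *
from h import *
c=camera("wrist");np.savez("w4.npz",**c)
x=c["img"][120:420,200:500];cv2.imwrite("pics/w4.png",cv2.resize(x[...,::-1],None,fx=2,fy=2,interpolation=cv2.INTER_CUBIC))
O=np.array([510.6,-158]);u=np.array([.95,-.312])
for n,d,z in(("loaded",29,74),("p2",0,13),("p3",-29,13),("lug",-59,44)):print(n,proj(c,(*(O+d*u),z)))
E
python3 go.py 509.5 -157.7 82 -18.2
```

```text
t 6.58 tcp [ 510.7 -158.3  113.4] yaw -18.2 tilt [0. 0.] turn units 0.01 shift units at target yaw [-0.04 -0.01  1.05] now [-0.04 -0.01  1.05] F [ 0.4 -0.3  0.6] w 20.0 gf 34.3
loaded [322.36055282 235.84886863]
p2 [322.41903332 249.29511769]
p3 [322.3797675  286.28089318]
lug [322.28821652 346.12333805]
t 6.63 tcp [ 511.2 -158.7  113.9] yaw -18.2 tilt [ 0.001 -0.   ] turn units 0.0 shift units at target yaw [-0.06 -0.01  1.06] now [-0.06 -0.01  1.06] F [-1.3 -0.  -0.5] w 20.1 gf 34.3
```

View pics/w4.png

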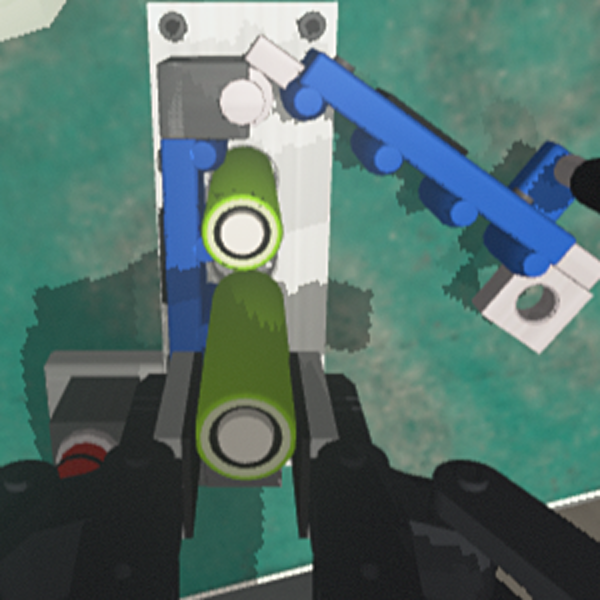

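The crop shows the loaded cell's top at (241,232), i.e. full-image (320.5,236), against a predicted (322.4,236). The plate's centre line is also about 1.5 px left of prediction. The jig is therefore about 1 mm further toward +y than I estimated, so I'll correct for that.

```bash
python3 -m creep '{"commands":[[-0.05,-0.04,0.3,0],[0,0,0.4,0],[0,0,0.3,0],[0,0,0.1,0],[0,0,0,0],[0,0,0,0]]}'  >/dev/null; python3 go.py 509.85 -156.7 64 -18.2
```

```text
t 7.13 tcp [ 509.7 -157.9   80.3] yaw -18.3 tilt [0. 0.] turn units -0.01 shift units at target yaw [-0.01 -0.04  0.54] now [-0.01 -0.04  0.54] F [-0.2  0.6 -0.8] w 20.4 gf 34.3
```

```bash
python3 -m creep '{"commands":[[0,-0.02,0.1,0],[0,0,0.1,0],[0,0,0.1,0],[0,0,0.1,0],[0,0,0,0]]}' ; python3 go.py 509.85 -156.7 64 -18.2
```

```text
t: 7.55
tcp_pos: [509.3, -157.1, 67.6]
orientation: [0.987, -0.159, -0.001, -0.0]
ft_force: [1.0, 0.1, -2.7]
gripper_width: 0.235
gripper_force: 34.4
t 7.55 tcp [ 509.3 -157.1   67.6] yaw -18.3 tilt [-0.001  0.   ] turn units -0.01 shift units at target yaw [ 0.01 -0.02  0.12] now [ 0.01 -0.02  0.12] F [ 1.   0.1 -2.7] w 20.1 gf 34.4
```

```bash
python3 -m creep '{"commands":[[0,0,0.07,0],[0,0,0.07,0],[0,0,0,0]]}' ; python3 -m creep '{"commands":[[0,0,0,0],[0,0,0,0],[0,0,0,0],[0,0,0,0]]}' 40 >/dev/null; python3 -m creep '{"commands":[[0,0,-0.4,0],[0,0,-0.8,0],[0,0,-0.9,0],[0,0,-0.8,0],[0,0,-0.2,0],[0,0,0,0]]}' >/dev/null
python3 go.py 487.8 89.7 160 -18.2
python3 - <<'E'
from station import *
from h import *
c=camera("wrist");np.savez("w5.npz",**c);cv2.imwrite("w5.png",c["img"][...,::-1])
print([(q[0].tolist(),q[2].tolist()) for q in blobs(c,(28,100,40),(48,255,255),(230,100,410,400),40)])
O=np.array([510.9,-157.0]);u=np.array([.95,-.312])
for n,d,z in(("loaded",29,74),("p2",0,74),("p3",-29,13),("lug",-59,44)):print(n,proj(c,(*(O+d*u),z)))
E
```

```text
t: 7.8
tcp_pos: [509.6, -157.2, 63.7]
orientation: [0.987, -0.159, -0.0, -0.0]
ft_force: [-0.2, 0.4, 0.2]
gripper_width: 0.237
gripper_force: 34.4
t 8.63 tcp [ 511.6 -157.7  159.6] yaw -18.3 tilt [ 0.006 -0.002] turn units -0.01 shift units at target yaw [-3.33 -7.59 -0.01] now [-3.34 -7.58 -0.03] F [-0.4 -1.1 -0.4] w 40.0 gf 0.0
[([306, 186, 34, 87], [322.8, 223.4])]
loaded [321.82311816 216.34164543]
p2 [321.88314983 258.39891761]
p3 [322.07431391 264.80214164]
lug [322.05781387 313.52742379]
```

```bash
python3 -m creep '{"commands":[[-0.2,-0.4,0,0],[-0.4,-0.9,0,0],[-0.4,-0.9,0,0],[-0.4,-0.9,0,0],[-0.4,-0.9,0,0],[-0.4,-0.9,0,0],[-0.4,-0.9,0,0],[-0.4,-0.9,0,0],[-0.2,-0.6,0,0],[-0.15,-0.3,0,0],[0,0,0,0],[0,0,0,0]]}' 50 >/dev/null; python3 go.py 487.8 89.7 60 -18.2
python3 - <<'E'
from station import *
from h import *
s=state();c=camera("wrist");np.savez("w6.npz",**c)
print([(q[0].tolist(),q[2].tolist()) for q in blobs(c,(28,100,40),(48,255,255),(230,100,410,400),40)])
p=s["tcp_pos"]
print(proj(c,(487.8,89.7,70)),proj(c,(487.8-10,89.7+3.3,70)),proj(c,(487.8,89.7,0)))
E
python3 go.py 487.8 89.7 60 -18.2
```

```text
t 9.68 tcp [484.8  90.2 156. ] yaw -18.2 tilt [-0.002 -0.001] turn units -0.0 shift units at target yaw [ 0.1  -0.01  3.2 ] now [ 0.11 -0.02  3.2 ] F [-0.1 -1.6  0.3] w 49.9 gf 0.0
[([306, 213, 31, 53], [320.9, 232.5])]
[321.71729356 251.78513634] [321.70520679 266.3597727 ] [321.7580105  223.96416107]
t 9.73 tcp [485.3  89.  156.2] yaw -18.3 tilt [-0.002 -0.002] turn units -0.02 shift units at target yaw [ 0.07 -0.05  3.21] now [ 0.08 -0.06  3.21] F [-0.3 -0.3 -1.2] w 50.3 gf 0.0
```

```bash
python3 -m creep '{"commands":[[0.09,-0.03,0.4,0],[0,0,0.8,0],[0,0,0.9,0],[0,0,0.7,0],[0,0,0.35,0],[0,0,0.05,0],[0,0,0,0],[0,0,0,0]]}' >/dev/null; python3 go.py 487.8 89.7 60 -18.2;python3 -m creep '{"commands":[[0,0,0,0],[0,0,0,0],[0,0,0,0],[0,0,0,0],[0,0,0,0],[0,0,0,0],[0,0,0,0]]}' 15 35;  python3 go.py 487.8 89.7 60 -18.2;python3 -m creep '{"commands":[[0,0,-0.5,0],[0,0,-0.9,0],[0,0,-0.9,0],[0,0,-0.7,0],[0,0,-0.1,0],[0,0,0,0]]}'  >/dev/null
python3 - <<'E'
from station import *
from h import *
s=state();c=camera("wrist");np.savez("w7.npz",**c)
print([(q[0].tolist(),q[2].tolist()) for q in blobs(c,(28,100,40),(48,255,255),(260,240,390,420),60)])
p=s["tcp_pos"]
for dx in(-2,0,2): print(dx,proj(c,p+[0.95*dx,-.312*dx,10]),proj(c,p+[0.95*(dx-10.5),-.312*(dx-10.5),10])[1])
E
python3 go.py 483.35 -147.9 155 -18.2
```

```text
t 10.4 tcp [489.8  90.3  62.1] yaw -18.3 tilt [0.002 0.   ] turn units -0.02 shift units at target yaw [-0.06  0.04  0.07] now [-0.06  0.04  0.07] F [ 0.3 -0.1  0.5] w 49.5 gf 0.0
t: 10.98
tcp_pos: [489.7, 90.7, 62.3]
orientation: [0.987, -0.159, 0.001, -0.0]
ft_force: [-0.9, 0.1, 6.1]
gripper_width: 0.23
gripper_force: 34.1
t 10.98 tcp [489.7  90.7  62.3] yaw -18.3 tilt [ 0.002 -0.   ] turn units -0.01 shift units at target yaw [-0.05  0.05  0.08] now [-0.05  0.05  0.08] F [-0.9  0.1  6.1] w 19.6 gf 34.1
[([298, 257, 50, 103], [323.1, 297.9])]
-2 [322.57416161 343.77963384] 365.2753451073969
0 [322.57146205 339.56887523] 361.25818923428443
2 [322.56873783 335.31965601] 357.20520025211067
t 11.53 tcp [488.3  90.7 153.7] yaw -18.3 tilt [-0. -0.] turn units -0.01 shift units at target yaw [ 2.33  7.61 -0.04] now [ 2.33  7.6  -0.04] F [-0.1  0.5 -2.1] w 20.2 gf 34.3
```

```bash
python3 - <<'E'
from h import *
for f,p,z in(("w7",(488.3,90.7,153.7),7.8),("w3",(441.5,18.8,149.3),10.2)):
    c=dict(np.load(f+".npz"))
    for dx in(-2,-1,0,1): print(f,dx,max(proj(c,np.array(p)+[.95*(dx+10.5*np.cos(t)),-.312*(dx+10.5*np.cos(t)),z])[1] for t in [np.pi]))
    h=cv2.cvtColor(c["img"],cv2.COLOR_RGB2HSV)[330:375,315:331];print(h[20:38,8].tolist())
E
python3 -m creep '{"commands":[[0.1,0.4,-0.1,0],[0.25,0.85,0,0],[0.25,0.85,0,0],[0.25,0.85,0,0],[0.25,0.85,0,0],[0.25,0.85,0,0],[0.25,0.85,0,0],[0.25,0.85,0,0],[0.25,0.75,0,0],[0.15,0.35,0,0],[0,0,0,0],[0,0,0,0]]}' >/dev/null; python3 go.py 483.35 -147.9 115 -18.2
```

```text
w7 -2 361.6267334271898
w7 -1 359.66804971392077
w7 0 357.700900890038
w7 1 355.7252319594638
[[21, 23, 155], [20, 23, 135], [21, 23, 78], [45, 27, 38], [35, 42, 66], [35, 47, 120], [33, 47, 146], [31, 46, 145], [38, 81, 139], [42, 155, 128], [48, 57, 139], [27, 14, 170], [17, 22, 184], [20, 19, 161], [30, 12, 133], [30, 14, 129], [30, 12, 132], [26, 13, 133]]
w3 -2 365.2599505334648
w3 -1 363.26409245963737
w3 0 361.2593856454508
w3 1 359.2457711131402
[[20, 24, 161], [20, 24, 129], [24, 27, 48], [41, 40, 51], [33, 44, 116], [33, 47, 151], [33, 46, 151], [35, 59, 147], [40, 118, 141], [43, 87, 132], [18, 10, 131], [30, 10, 134], [30, 13, 134], [34, 14, 132], [34, 15, 135], [30, 12, 133], [25, 12, 127], [30, 12, 124]]
t 12.53 tcp [ 482.  -141.6  155.8] yaw -18.3 tilt [-0.002  0.002] turn units -0.01 shift units at target yaw [0.11 0.18 1.36] now [0.11 0.19 1.36] F [ 0.1  1.  -0.7] w 20.0 gf 34.3
```

```bash
python3 -m creep '{"commands":[[0.13,0.17,0.3,0],[0,0,0.6,0],[0,0,0.4,0],[0,0,0.1,0],[0,0,0,0],[0,0,0,0]]}' >/dev/null; python3 go.py 484.2 -148.4 80 -18.2
python3 - <<'E'
from station import *
from h import *
c=camera("wrist");np.savez("w8.npz",**c)
print([(q[0].tolist(),q[2].tolist()) for q in blobs(c,(28,100,40),(48,255,255),(260,100,390,420),40)])
O=np.array([510.7,-157.3]);u=np.array([.95,-.312])
for n,d,z in(("loaded",29,74),("p2",0,74),("p3",-29,13),("held",-29,122)):print(n,proj(c,(*(O+d*u),z)))
E
python3 go.py 484.2 -148.4 80 -18.2
```

```text
t 13.03 tcp [ 485.2 -147.6  115.1] yaw -18.1 tilt [0. 0.] turn units 0.01 shift units at target yaw [-0.02  0.04  1.17] now [-0.02  0.04  1.17] F [-0.2  0.3 -0.2] w 19.9 gf 34.3
[([298, 152, 50, 209], [323.8, 265.8])]
loaded [325.32823645 181.89795527]
p2 [325.11022938 237.71123501]
p3 [324.41534752 250.54081375]
held [325.58928171 338.85184534]
t 13.08 tcp [ 485.5 -148.1  115.6] yaw -18.2 tilt [ 0.001 -0.   ] turn units 0.0 shift units at target yaw [-0.04  0.02  1.19] now [-0.04  0.03  1.19] F [0.1 0.2 0.2] w 20.0 gf 34.3
```

Run:
```python
from h import *
c=dict(np.load("w8.npz"));m=cv2.inRange(cv2.cvtColor(c["img"],cv2.COLOR_RGB2HSV),(28,100,40),(48,255,255))
for r in range(175,190,3),range(232,244,3),range(334,344,3):
    for y in r:
        x=np.where(m[y,285:365])[0]+285;print(y,x.min(),x.max(),(x.min()+x.max())/2)
```

```text
175 305 344 324.5
178 304 345 324.5
181 304 345 324.5
184 304 345 324.5
187 305 344 324.5
232 308 345 326.5
235 307 346 326.5
238 307 346 326.5
241 308 345 326.5
334 298 346 322.0
337 298 347 322.5
340 298 347 322.5
343 299 346 322.5
```

```bash
python3 -m creep '{"commands":[[-0.03,0.035,0.3,0],[0,0,0.4,0],[0,0,0.3,0],[0,0,0.15,0],[0,0,0,0],[0,0,0,0]]}'  >/dev/null; python3 go.py 484.2 -148.4 66 -18.2
```

```text
t 13.58 tcp [ 483.6 -149.4   80.4] yaw -18.3 tilt [-0.  0.] turn units -0.01 shift units at target yaw [ 0.01 -0.04  0.48] now [ 0.01 -0.04  0.48] F [-0.   0.3  0. ] w 20.0 gf 34.3
```

```bash
python3 -m creep '{"commands":[[0,0,0.1,0],[0,0,0.1,0],[0,0,0.1,0],[0,0,0,0]]}' ; python3 go.py 484.2 -148.4 66 -18.2
```

```text
t: 13.92
tcp_pos: [483.9, -148.9, 71.4]
orientation: [0.987, -0.159, 0.0, -0.0]
ft_force: [1.0, 1.3, -0.2]
gripper_width: 0.234
gripper_force: 34.7
t 13.92 tcp [ 483.9 -148.9   71.4] yaw -18.2 tilt [0.    0.001] turn units -0.01 shift units at target yaw [ 0.01 -0.02  0.18] now [ 0.01 -0.02  0.18] F [ 1.   1.3 -0.2] w 19.9 gf 34.7
```

```bash
python3 -m creep '{"commands":[[0,0,0.1,0],[0,0,0.08,0],[0,0,0,0]]}' ; python3 -m creep '{"commands":[[0,0,0,0],[0,0,0,0],[0,0,0,0],[0,0,0,0]]}' 40 >/dev/null; python3 go.py 512.7 -267 66 -18.2; python3 -m creep '{"commands":[[0,0,-0.4,0],[0,0,-0.8,0],[0,0,-0.9,0],[0,0,-0.8,0],[0,0,-0.2,0],[0,0,0,0],[0,0,0,0]]}' >/dev/null
python3 - <<'E'
from station import *
from h import *
c=camera("wrist");np.savez("w9.npz",**c);cv2.imwrite("w9.png",c["img"][...,::-1])
m=cv2.inRange(cv2.cvtColor(c["img"],cv2.COLOR_RGB2HSV),(28,100,40),(48,255,255))
ys=np.where(m[:,320:325].any(1))[0];print(ys[ys>120].min(),ys.max())
O=np.array([510.7,-157.3]);u=np.array([.95,-.312])
for d in(29,0,-29):print(proj(c,(*(O+d*u),74)),proj(c,(*(O+(d-10.5)*u),74)))
print("knob",proj(c,(512.7,-267,76)))
E
python3 go.py 512.7 -267 130 -18.2
```

```text
t: 14.17
tcp_pos: [484.0, -149.1, 66.4]
orientation: [0.987, -0.159, 0.0, -0.0]
ft_force: [0.2, 1.1, 2.3]
gripper_width: 0.234
gripper_force: 34.8
t 14.5 tcp [ 483.3 -149.8   66. ] yaw -18.3 tilt [-0.001 -0.   ] turn units -0.01 shift units at target yaw [ 2.15  3.41 -0.  ] now [ 2.16  3.4  -0.  ] F [ 0.  -0.3 -0.3] w 40.1 gf 0.0
147 272
[320.57505306 169.18590733] [320.62054534 186.29688147]
[320.69731253 215.17126167] [320.7390703  230.87757322]
[320.80966153 257.42899658] [320.84812645 271.8967732 ]
knob [492.59374265 157.35413258]
t 15.13 tcp [ 482.5 -149.3  157.8] yaw -18.3 tilt [-0.003  0.001] turn units -0.01 shift units at target yaw [2.18 3.41 0.93] now [2.19 3.41 0.92] F [0.3 0.2 0.2] w 39.9 gf 0.0
```

```bash
python3 -m creep '{"commands":[[0.3,0.4,0,0],[0.5,0.8,0,0],[0.5,0.8,0.1,0],[0.5,0.8,0.2,0],[0.3,0.5,0.3,0],[0.08,0.1,0.2,0],[0,0,0,0],[0,0,0,0]]}' 40 >/dev/null
python3 - <<'E'
from station import *
from h import *
c=camera("wrist");np.savez("w10.npz",**c);x=c["img"][150:420,180:460];cv2.imwrite("pics/w10.png",cv2.resize(x[...,::-1],None,fx=2,fy=2))
print("knob",proj(c,(512.7,-267,76)),proj(c,(512.7,-267,27)))
E
python3 go.py 512.7 -267 66 -18.2
```

```text
knob [325.06931054 272.52523486] [324.71621271 245.50257398]
t 15.85 tcp [ 513.6 -265.   134.5] yaw -18.1 tilt [-0.001  0.002] turn units 0.01 shift units at target yaw [-0.01  0.07  2.28] now [-0.    0.08  2.28] F [-0.1  0.   0.2] w 39.5 gf 0.0
```

View pics/w10.png

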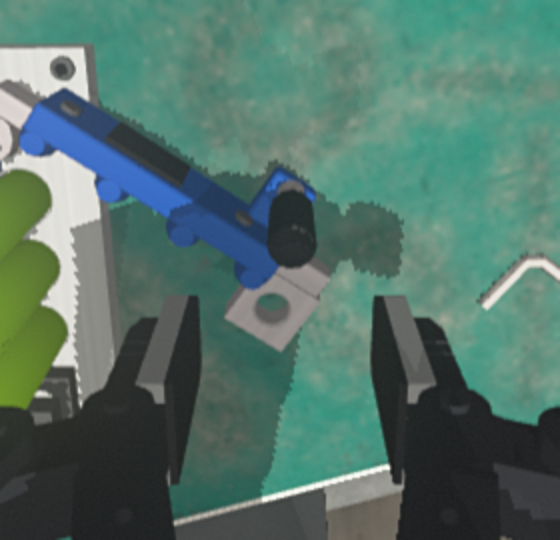

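The crop shows the knob top at (293,245), i.e. full-image (326.5,272.5), which matches the prediction. Next I descend, grip it and swing the jaw.

```bash
python3 -m creep '{"commands":[[0,0.08,0.4,0],[0,0,0.7,0],[0,0,0.7,0],[0,0,0.4,0],[0,0,0.08,0],[0,0,0,0],[0,0,0,0]]}' 40 >/dev/null; python3 go.py 512.5 -267.6 66 -18.2; python3 -m creep '{"commands":[[0,0,0,0],[0,0,0,0],[0,0,0,0],[0,0,0,0],[0,0,0,0],[0,0,0,0]]}' 8 20;python3 go.py 512.5 -267.6 66 -18.2
```

```text
t 16.43 tcp [ 514.  -268.8   67.9] yaw -18.2 tilt [ 0.002 -0.001] turn units 0.0 shift units at target yaw [-0.06 -0.02  0.06] now [-0.06 -0.02  0.06] F [ 0.6 -0.2  0.5] w 40.0 gf 0.0
t: 16.93
tcp_pos: [514.9, -268.2, 68.3]
orientation: [0.987, -0.158, 0.002, -0.0]
ft_force: [1.1, 2.4, 5.5]
gripper_width: 0.163
gripper_force: 20.8
t 16.93 tcp [ 514.9 -268.2   68.3] yaw -18.2 tilt [0.004 0.   ] turn units 0.0 shift units at target yaw [-0.08  0.    0.08] now [-0.08  0.    0.08] F [1.1 2.4 5.5] w 13.9 gf 20.8
```

```bash
python3 -m creep '{"commands":[[-0.22,-0.06,0,0],[-0.23,-0.07,0,0],[-0.22,-0.1,0,0],[-0.23,-0.1,0,0],[-0.21,-0.13,0,0],[-0.21,-0.13,0,0],[-0.19,-0.16,0,0],[-0.19,-0.16,0,0],[0,0,0,0]]}' ;python3 go.py 459.3 -181.8 68 -18.2
```

```text
t: 17.68
tcp_pos: [472.5, -227.6, 68.1]
orientation: [0.987, -0.159, 0.001, 0.001]
ft_force: [0.4, 0.5, 8.0]
gripper_width: 0.166
gripper_force: 21.0
t 17.68 tcp [ 472.5 -227.6   68.1] yaw -18.2 tilt [ 0.001 -0.002] turn units -0.01 shift units at target yaw [-0.9  -1.31  0.  ] now [-0.9  -1.31  0.  ] F [0.4 0.5 8. ] w 14.1 gf 21.0
```

```bash
python3 -m creep '{"commands":[[-0.17,-0.18,0,0],[-0.16,-0.19,0,0],[-0.15,-0.2,0,0],[-0.14,-0.2,0,0],[-0.11,-0.21,0,0],[-0.08,-0.15,0,0],[0,0,0,0],[0,0,0,0]]}' ;python3 go.py 460.2 -182.8 68 -18.2
```

```text
t: 18.35
tcp_pos: [457.5, -190.0, 68.0]
orientation: [0.987, -0.16, -0.002, 0.002]
ft_force: [-4.7, -0.9, 14.1]
gripper_width: 0.17
gripper_force: 21.6
t 18.35 tcp [ 457.5 -190.    68. ] yaw -18.4 tilt [-0.005 -0.004] turn units -0.03 shift units at target yaw [ 0.01 -0.26  0.  ] now [ 0.01 -0.26 -0.  ] F [-4.7 -0.9 14.1] w 14.5 gf 21.6
```

```bash
python3 -m creep '{"commands":[[0,-0.1,0,0],[0,-0.1,0,0],[0,-0.06,0,0],[0,0,0,0],[0,0,0,0]]}' ;python3 go.py 460.2 -182.8 68 -18.2
```

```text
t: 18.77
tcp_pos: [457.0, -183.1, 67.8]
orientation: [0.987, -0.16, -0.005, 0.002]
ft_force: [-10.0, -1.8, 19.3]
gripper_width: 0.163
gripper_force: 22.2
t 18.77 tcp [ 457.  -183.1   67.8] yaw -18.5 tilt [-0.011 -0.003] turn units -0.04 shift units at target yaw [ 0.1  -0.04 -0.01] now [ 0.1  -0.04 -0.01] F [-10.   -1.8  19.3] w 13.9 gf 22.2
```

```bash
python3 -m creep '{"commands":[[0.05,-0.06,0,0],[0.04,-0.06,0,0],[0,0,0,0],[0,0,0,0]]}' ;python3 go.py 460.2 -182.8 68 -18.2
python3 - <<'E'
from station import *
from h import *
a=camera("scene");b=camera("top")
x=cv2.resize(b["img"][225:317,255:385,::-1],None,fx=4,fy=4,interpolation=cv2.INTER_CUBIC)
y=cv2.resize(a["img"][235:327,285:375,::-1],None,fx=4,fy=4,interpolation=cv2.INTER_CUBIC)
x=x[:,:440];cv2.imwrite("pics/shut.png",np.hstack([x,y]))
E
```

```text
t: 19.1
tcp_pos: [457.3, -181.8, 67.6]
orientation: [0.987, -0.161, -0.008, 0.003]
ft_force: [-16.5, -2.3, 24.6]
gripper_width: 0.163
gripper_force: 23.0
t 19.1 tcp [ 457.3 -181.8   67.6] yaw -18.5 tilt [-0.017 -0.004] turn units -0.06 shift units at target yaw [ 0.1   0.   -0.01] now [ 0.1  -0.   -0.02] F [-16.5  -2.3  24.6] w 13.9 gf 23.0
```

View pics/shut.png

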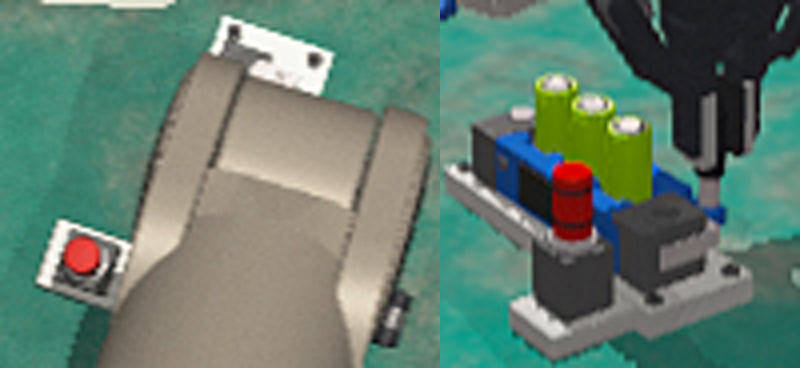

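The right-hand view shows the tongue inside the lugs and three seated cells, so the jaw is nearly or fully shut. The side force has built up, so I'll release and look from clear of the jig.

```bash
python3 -m creep '{"commands":[[0,0,0,0],[0,0,0,0],[0,0,0,0]]}' 21 ;python3 go.py 460.2 -182.8 68 -18.2;python3 -m creep '{"commands":[[0,0,-0.3,0],[0,0,-0.8,0],[0,0,-0.9,0],[0,0,-0.6,0],[0,0.3,-0.3,0],[0,0,0,0],[0,0,0,0]]}' >/dev/null
python3 - <<'E'
from station import *
from h import *
c=camera("wrist");np.savez("w11.npz",**c);x=c["img"][100:420,180:460];cv2.imwrite("pics/w11.png",cv2.resize(x[...,::-1],None,fx=1.8,fy=1.8,interpolation=cv2.INTER_CUBIC))
O=np.array([510.7,-157.3]);u=np.array([.95,-.312]);v=np.array([.312,.95])
for n,a,b,z in(("post",-40,-40,76),("lug",-59,0,44),("padface far",25,-26,41),("near",-5,-26,41),("hinge",59,0,44),("outer",-40,-24,44)):print(n,np.round(proj(c,(*(O+a*u+b*v),z)),1), np.round(1.8*(proj(c,(*(O+a*u+b*v),z))-[180,100])))
E
python3 go.py 460.2 -182.8 68 -18.2
```

```text
t: 19.45
tcp_pos: [462.9, -180.5, 66.0]
orientation: [0.987, -0.16, -0.003, 0.002]
ft_force: [-5.1, -4.3, 3.0]
gripper_width: 0.245
gripper_force: 2.9
t 19.45 tcp [ 462.9 -180.5   66. ] yaw -18.4 tilt [-0.006 -0.003] turn units -0.03 shift units at target yaw [-0.06  0.1  -0.07] now [-0.06  0.1  -0.06] F [-5.1 -4.3  3. ] w 20.9 gf 2.9
post [317.9 266.6] [248. 300.]
lug [265.7 273.7] [154. 313.]
padface far [297.5 159.4] [211. 107.]
near [298.6 202.5] [213. 184.]
hinge [255.6 105.9] [136.  11.]
outer [296.8 250. ] [210. 270.]
t 20.08 tcp [ 462.6 -186.1  152.2] yaw -18.3 tilt [-0.003  0.001] turn units -0.02 shift units at target yaw [-0.11 -0.08  2.81] now [-0.1  -0.08  2.81] F [ 0.8 -0.  -0.2] w 21.0 gf 0.0
```

View pics/w11.png

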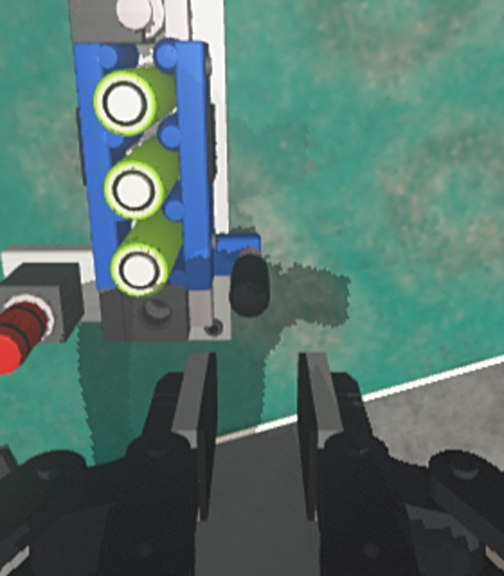

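The wrist view shows the swing jaw parallel to the fixed jaw and the post at (249,297), against (248,300) expected when shut. The jaw is shut, so the pin is next.

```bash
python3 -m creep '{"commands":[[-0.1,-0.3,0,0],[-0.2,-0.7,0,0],[-0.2,-0.8,0,0],[-0.1,-0.7,0,0],[-0.1,-0.5,0.2,0],[0,-0.15,0.2,0],[0,0,0.1,0],[0,0,0,0],[0,0,0,0]]}' 40 >/dev/null
python3 go.py 470.8 -89.7 68 -18.2
python3 - <<'E'
from station import *
from h import *
c=camera("wrist");np.savez("w12.npz",**c)
for z in(80,44):print("pin pred",z,proj(c,(470.8,-89.7,z)),proj(c,(470.8-9*.95,-89.7+9*.312,z)))
print([(q[0].tolist(),q[2].tolist()) for q in blobs(c,(0,150,50),(6,255,255),(200,100,450,420),40)])
E
python3 go.py 470.8 -89.7 68 -18.2
```

```text
t 20.83 tcp [472.9 -91.  138. ] yaw -18.4 tilt [-0.002 -0.001] turn units -0.03 shift units at target yaw [-0.08 -0.02  2.33] now [-0.08 -0.02  2.33] F [ 0.1 -0.1  0.7] w 39.9 gf 0.0
pin pred 80 [321.52899024 276.38659895] [321.58260911 290.01751486]
pin pred 44 [321.62281078 255.15781341] [321.6677395  267.11907547]
[([307, 264, 29, 26], [321.4, 276.0])]
t 20.88 tcp [473.3 -91.2 138.5] yaw -18.4 tilt [-0.001 -0.001] turn units -0.03 shift units at target yaw [-0.09 -0.02  2.35] now [-0.09 -0.02  2.35] F [-0.4 -0.5 -0.5] w 39.8 gf 0.0
```

```bash
python3 -m creep '{"commands":[[-0.1,-0.02,0.3,0],[0,0,0.6,0],[0,0,0.7,0],[0,0,0.5,0],[0,0,0.2,0],[0,0,0,0],[0,0,0,0],[0,0,0,0]]}' >/dev/null;python3 go.py 470.8 -89.7 68 -18.2
```

```text
t 21.55 tcp [471.9 -88.4  70.7] yaw -18.3 tilt [ 0.002 -0.   ] turn units -0.01 shift units at target yaw [-0.02  0.05  0.09] now [-0.02  0.05  0.09] F [-0.6  0.5 -0.2] w 40.2 gf 0.0
```

```bash
python3 -m creep '{"commands":[[-0.03,0.04,0.06,0],[0,0,0,0],[0,0,0,0]]}' >/dev/null;python3 go.py 470.8 -89.7 68 -18.2;python3 -m creep '{"commands":[[0,0,0,0],[0,0,0,0],[0,0,0,0],[0,0,0,0],[0,0,0,0],[0,0,0,0],[0,0,0,0]]}' 10 45; python3 go.py 470.8 -89.7 68 -18.2;python3 -m creep '{"commands":[[0,0,-0.2,0],[0,0,-0.4,0],[0,0,-0.5,0],[0,0,-0.4,0],[0,0,-0.1,0],[0,0,0,0],[0,0,0,0]]}'; python3 go.py 454.65 -138.9 117 -18.2
```

```text
t 21.8 tcp [470.  -89.1  68.5] yaw -18.3 tilt [ 0.001 -0.   ] turn units -0.01 shift units at target yaw [0.03 0.01 0.02] now [0.03 0.01 0.02] F [ 0.5 -0.  -0.6] w 39.7 gf 0.0
t: 22.38
tcp_pos: [470.1, -89.0, 68.3]
orientation: [0.987, -0.159, 0.0, 0.0]
ft_force: [-0.9, -0.7, 3.8]
gripper_width: 0.196
gripper_force: 44.0
t 22.38 tcp [470.1 -89.   68.3] yaw -18.3 tilt [ 0.001 -0.   ] turn units -0.01 shift units at target yaw [0.03 0.01 0.01] now [0.03 0.01 0.01] F [-0.9 -0.7  3.8] w 16.7 gf 44.0
t: 22.97
tcp_pos: [469.2, -88.9, 115.5]
orientation: [0.987, -0.159, -0.001, 0.0]
ft_force: [-0.5, -0.1, -1.3]
gripper_width: 0.193
gripper_force: 44.0
t 22.97 tcp [469.2 -88.9 115.5] yaw -18.3 tilt [-0.001  0.   ] turn units -0.01 shift units at target yaw [ 0.06  1.74 -0.05] now [ 0.06  1.74 -0.05] F [-0.5 -0.1 -1.3] w 16.5 gf 44.0
```

```bash
python3 -m creep '{"commands":[[0,0.2,0,0],[0,0.4,0,0],[0,0.5,0,0],[0,0.4,0,0],[0,0.2,0,0],[0,0.03,0,0],[0,0,0,0],[0,0,0,0],[0,0,0,0]]}'>/dev/null; python3 go.py 453.9 -138.4 106 -18.2
python3 - <<'E'
from station import *
from h import *
c=camera("wrist");np.savez("w13.npz",**c);x=c["img"][150:420,180:460];cv2.imwrite("w13.png",cv2.resize(x[...,::-1],None,fx=2,fy=2))
E
python3 go.py 453.9 -138.4 106 -18.2
```

```text
t 23.72 tcp [ 453.8 -137.2  115.9] yaw -18.2 tilt [-0.     0.001] turn units 0.01 shift units at target yaw [0.02 0.04 0.33] now [0.02 0.04 0.33] F [ 0.6 -0.5  0.4] w 16.5 gf 44.0
t 23.77 tcp [ 453.8 -137.2  115.9] yaw -18.2 tilt [0. 0.] turn units 0.01 shift units at target yaw [0.02 0.04 0.33] now [0.02 0.04 0.33] F [-0.4  0.3 -1. ] w 17.0 gf 44.0
```

```bash
python3 -m creep '{"commands":[[0.02,0.035,0.2,0],[0,0,0.3,0],[0,0,0.15,0],[0,0,0,0],[0,0,0,0]]}'>/dev/null; python3 go.py 453.9 -138.4 68.3 -18.2
python3 -m creep '{"commands":[[0,0,0.1,0],[0,0,0.1,0],[0,0,0.1,0],[0,0,0,0],[0,0,0,0]]}'; python3 go.py 453.9 -138.4 68.3 -18.2
```

```text
t 24.18 tcp [ 453.2 -139.2   95.7] yaw -18.2 tilt [-0.002  0.001] turn units -0.01 shift units at target yaw [ 0.02 -0.03  0.91] now [ 0.02 -0.03  0.91] F [-1.3 -0.  -0. ] w 16.1 gf 44.0
t: 24.6
tcp_pos: [453.5, -139.4, 87.3]
orientation: [0.987, -0.159, -0.0, -0.0]
ft_force: [0.3, -0.2, -1.5]
gripper_width: 0.195
gripper_force: 44.0
t 24.6 tcp [ 453.5 -139.4   87.3] yaw -18.3 tilt [-0.001  0.   ] turn units -0.01 shift units at target yaw [ 0.   -0.04  0.63] now [ 0.   -0.04  0.63] F [ 0.3 -0.2 -1.5] w 16.6 gf 44.0
```

```bash
python3 -m creep '{"commands":[[0,-0.03,0.07,0],[0,0,0.08,0],[0,0,0.1,0],[0,0,0,0],[0,0,0,0]]}'; python3 go.py 453.9 -138.4 68.3 -18.2
```

```text
t: 25.02
tcp_pos: [453.8, -138.5, 79.7]
orientation: [0.987, -0.159, -0.0, -0.0]
ft_force: [-0.1, -0.3, -0.1]
gripper_width: 0.195
gripper_force: 44.0
t 25.02 tcp [ 453.8 -138.5   79.7] yaw -18.3 tilt [-0.001  0.   ] turn units -0.01 shift units at target yaw [ 0.   -0.    0.38] now [ 0.   -0.01  0.38] F [-0.1 -0.3 -0.1] w 16.6 gf 44.0
```

```bash
python3 -m creep '{"commands":[[0,0,0.1,0],[0,0,0.1,0],[0,0,0.1,0],[0,0,0.06,0],[0,0,0.05,0],[0,0,0,0],[0,0,0,0]]}'; python3 go.py 453.9 -138.4 68.3 -18.2
```

```text
t: 25.6
tcp_pos: [453.8, -138.6, 68.4]
orientation: [0.987, -0.159, -0.0, 0.0]
ft_force: [-2.6, 1.3, 6.0]
gripper_width: 0.194
gripper_force: 44.9
t 25.6 tcp [ 453.8 -138.6   68.4] yaw -18.3 tilt [-0.001 -0.   ] turn units -0.01 shift units at target yaw [ 0.   -0.01  0.  ] now [ 0.   -0.01  0.  ] F [-2.6  1.3  6. ] w 16.6 gf 44.9
```

```bash
python3 -m creep '{"commands":[[0,0,0.05,0],[0,0,0,0],[0,0,0,0]]}'; python3 -m creep '{"commands":[[0,0,0,0],[0,0,0,0],[0,0,0,0]]}' 28 >/dev/null; python3 -m creep '{"commands":[[0,0,-0.4,0],[0,0,-0.8,0],[0,0,-0.9,0],[0,0,-0.8,0],[0,0,-0.2,0],[0,0,0,0]]}' 28 >/dev/null
python3 go.py 520.2 -160.4 150 -18.2
python3 - <<'E'
from station import *
from h import *
c=camera("wrist");np.savez("w14.npz",**c);x=c["img"][60:360,200:440];cv2.imwrite("pics/w14.png",cv2.resize(x[...,::-1],None,fx=2,fy=2))
O=np.array([510.7,-157.3]);u=np.array([.95,-.312]);v=np.array([.312,.95])
for n,a,b,z in(("pin top",-59,0,80),("pin flange",-59,0,48),("post",-40,-40,76)):print(n,np.round(proj(c,(*(O+a*u+b*v),z)),1), np.round(2*(proj(c,(*(O+a*u+b*v),z))-[200,60])))
print([(q[0].tolist(),q[2].tolist()) for q in blobs(c,(0,150,50),(6,255,255),(200,100,450,420),40)])
E
```

```text
t: 25.85
tcp_pos: [453.8, -138.6, 68.2]
orientation: [0.987, -0.159, -0.0, 0.0]
ft_force: [-5.7, 0.5, 15.2]
gripper_width: 0.191
gripper_force: 46.0
t 26.6 tcp [ 455.7 -139.   161. ] yaw -18.3 tilt [ 0.005 -0.001] turn units -0.01 shift units at target yaw [2.27 0.01 0.37] now [2.26 0.   0.38] F [-0.1  0.5 -0.3] w 28.0 gf 0.0
pin top [322.9 260.9] [246. 402.]
pin flange [322.9 245.4] [246. 371.]
post [384.2 231.5] [368. 343.]
[([310, 248, 26, 25], [322.9, 260.0])]
```

View pics/w14.png

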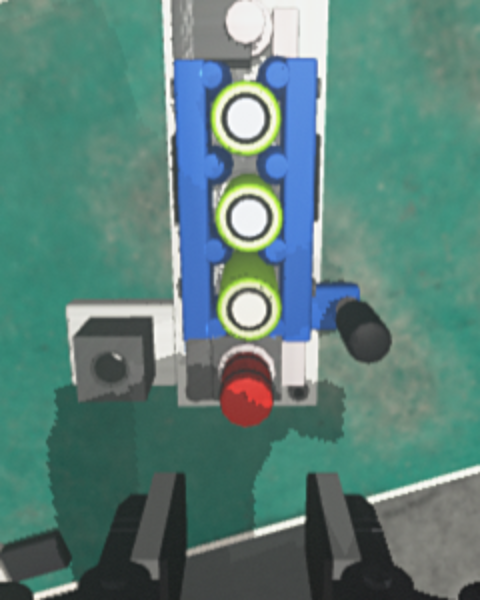

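The view shows the pin home in the lugs (red top at (323,260), predicted (323,261)), three cells seated and the jaws parallel. The last step is to squeeze the pads.

```bash
python3 -m creep '{"commands":[[0.3,0,0,0],[0.5,0,0.1,0],[0.6,0,0.1,0],[0.5,0,0.1,0],[0.3,0,0.1,0],[0.05,0,0,0],[0,0,0,0],[0,0,0,0]]}' 76 20 >/dev/null;python3 go.py 520.2 -160.4 33 -18.2
```

```text
t 27.32 tcp [ 517.2 -159.4  146.4] yaw -18.3 tilt [-0.002  0.001] turn units -0.01 shift units at target yaw [0.11 0.   3.78] now [0.11 0.   3.78] F [-0.4 -0.4  0.7] w 76.1 gf 0.0
```

```bash
python3 -m creep '{"commands":[[0.05,0,0.4,0],[0,0,0.7,0],[0,0,0.7,0],[0,0,0.5,0],[0,0,0.2,0],[0,0,0,0],[0,0,0,0]]}' ;python3 go.py 520.2 -160.4 34 -18.2
```

```text
t: 27.9
tcp_pos: [519.5, -160.2, 72.8]
orientation: [0.987, -0.159, 0.0, 0.0]
ft_force: [0.2, -0.7, 0.9]
gripper_width: 0.891
gripper_force: 0.0
t 27.9 tcp [ 519.5 -160.2   72.8] yaw -18.3 tilt [ 0. -0.] turn units -0.01 shift units at target yaw [0.02 0.   1.29] now [0.02 0.   1.29] F [ 0.2 -0.7  0.9] w 76.1 gf 0.0
```

```bash
python3 -m creep '{"commands":[[0,0,0.3,0],[0,0,0.4,0],[0,0,0.3,0],[0,0,0.2,0],[0,0,0.03,0],[0,0,0,0],[0,0,0,0]]}' ;python3 go.py 520.2 -160.4 34 -18.2;python3 -m creep '{"commands":[[0,0,0,0],[0,0,0,0],[0,0,0,0],[0,0,0,0],[0,0,0,0],[0,0,0,0],[0,0,0,0]]}' 40 20; python3 go.py 520.2 -160.4 34 -18.2
```

```text
t: 28.48
tcp_pos: [520.0, -160.3, 35.6]
orientation: [0.987, -0.159, 0.0, 0.0]
ft_force: [0.2, 1.2, 0.6]
gripper_width: 0.886
gripper_force: 0.0
t 28.48 tcp [ 520.  -160.3   35.6] yaw -18.3 tilt [ 0.001 -0.   ] turn units -0.01 shift units at target yaw [0.01 0.   0.05] now [0.01 0.   0.05] F [0.2 1.2 0.6] w 75.7 gf 0.0
t: 29.07
tcp_pos: [520.0, -160.3, 35.9]
orientation: [0.987, -0.159, 0.001, 0.0]
ft_force: [-0.7, 0.5, 5.6]
gripper_width: 0.6
gripper_force: 22.8
t 29.07 tcp [ 520.  -160.3   35.9] yaw -18.2 tilt [ 0.001 -0.   ] turn units -0.01 shift units at target yaw [0.01 0.   0.06] now [0.01 0.   0.06] F [-0.7  0.5  5.6] w 51.2 gf 22.8
```

Holding on 51 mm with about 20 N. I'll let it settle briefly and hand it in.

```bash
python3 -m creep '{"commands":[[0,0,0,0],[0,0,0,0],[0,0,0,0],[0,0,0,0]]}'; python3 -c "
from station import *
print(finish_job())"
```

```text
t: 29.4
tcp_pos: [520.0, -160.3, 35.9]
orientation: [0.987, -0.159, 0.001, 0.0]
ft_force: [-0.8, -0.1, 5.4]
gripper_width: 0.601
gripper_force: 22.8
the job is handed in; nothing more can be done
None
```

I handed the job in at t = 29.4 s with both loose cells seated, the jaw shut, the pin home and the gripper still squeezing the two pads at about 23 N (20 N is the gripper's lowest setting; you asked for about 15 N); `finish_job()` returned no verdict.

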